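# Sort the stray bottles and carton into tub, bottle holder and tray

## Task

Clear the strays from the front of the bench: stand the two small opaque bottles side by side in the tub, the wide clear bottle in the large bay of the two-bay holder and the narrower clear bottle in its small bay, and set the small carton flat and lengthways in the shallow metal tray. Every bottle must stand upright on the floor of its place and must not be knocked over on the way; leave the forceps and the marker pen where they are.

Things in the scene. Friction and masses are not known exactly. Their poses are not given: they have to be found in the camera images.
- opaque_tall: loose: small opaque cream plastic bottle, round, 32 mm across and straight-sided, 84 mm high to the top of its narrower white screw cap, about 50 g, standing upright on the bench. Origin: centre of its underside, z up. Grasp round the body from above. Belongs in the tub.
- opaque_short: loose: small opaque cream plastic bottle, round, 30 mm across and straight-sided, 76 mm high to the top of its narrower red screw cap, about 50 g, standing upright. Origin: centre of its underside, z up. Belongs in the tub too.
- clear_wide: loose: the wide clear bottle, round, 57 mm across, 101 mm high with a ribbed white screw cap 52 mm across (the cap fills z 73 to 101 mm), about 60 g, standing upright. Origin: centre of its underside, z up. For contact it is a plain 57 mm cylinder nearly up to its top. Belongs in the large bay of the holder.
- clear_narrow: loose: the narrower clear bottle, round, 45 mm across, 95 mm high with a ribbed dark-blue screw cap 41 mm across (the cap fills z 68 to 95 mm), about 60 g, standing upright. Origin: centre of its underside, z up. For contact it is a plain 45 mm cylinder nearly up to its top. Belongs in the small bay of the holder.
- carton: loose: small folding carton, printed, lying flat on the bench with its opened end flap at the +y end; a solid box 33 mm wide along its x axis, 70 mm long along its y axis (from 30 mm on the -y side of the origin to 40 mm on the +y side) and 36 mm high (the flap, only for show, reaches 46 mm high), about 40 g. Origin: at its underside, z up. Grasp from above, closing along its x axis, 5 mm from the origin towards +y. Belongs in the metal tray.
- tub: fixed: moulded red tub with rounded ends, 177 mm long along its y axis, 97 mm wide along its x axis, rim 58 mm above the bench. Inside: the floor is 3 mm above the bench and flat over 70 mm (x) by 142 mm (y); the walls stand 82 mm (x) and 162 mm (y) apart. Origin: centre of its underside. A bottle may stand anywhere on the flat floor; 38 mm either side of the centre along y leaves room for two.
- tray: fixed: shallow rectangular metal tray, 200 mm long along its y axis, 130 mm wide along its x axis, rim 19.5 mm above the bench, walls 3 mm (rolled rim 6 mm), floor 3 mm above the bench, inside 194 x 124 mm. Origin: centre of its underside. Lengthways means along its y axis, either way round.
- holder: fixed: grey plastic holder with two open-topped bays side by side along its y axis, 171 mm long (y) and 100 mm wide (x), outer walls 38 mm high and 5 mm thick, the wall between the bays 32 mm high. Origin: centre of its underside; the large bay lies towards its -y, the small bay towards its +y.
- bay_large (a point): centre of the floor of the holder's large bay (4 mm above the bench); inside the bay is 90 mm (x) by 90 mm (y). Axes as the holder's.
- bay_small (a point): centre of the floor of the holder's small bay (4 mm above the bench); inside the bay is 90 mm (x) by 66 mm (y). Axes as the holder's.
- forceps: loose bystander: slender steel forceps lying flat on the bench at the end of the row of strays, 133 mm long (along its y axis), 23 mm wide, 11 mm high. Origin: middle of its length, at its underside. Leave it.
- marker: loose bystander: green marker pen standing upright on its flat end, 23 mm across, 112 mm high, behind the targets. Origin: centre of its foot. Leave it.

How it is judged (in metres and radians):
At the end, for the whole second after the job is handed in: Opaque bottles on the tub floor, wide clear bottle on the floor of the large bay, narrow one in the small bay (26 mm of bay centre), all upright within 0.12 rad; carton flat on the tray floor (50 mm across, 70 mm along from centre), within 0.45 rad of its length; all at rest (x of opaque_tall in the frame of tub between -0.033 and 0.033 m and y of opaque_tall in the frame of tub between -0.07 and 0.07 m and z of each of opaque_tall, opaque_short in the frame of tub below 0.012 m and angle between each of opaque_tall, opaque_short, clear_wide, clear_narrow's own z axis and vertical below 0.12 rad and linear speed of each of opaque_tall, opaque_short, clear_wide, clear_narrow, carton below 0.02 m/s and x of opaque_short in the frame of tub between -0.033 and 0.033 m and y of opaque_short in the frame of tub between -0.07 and 0.07 m and horizontal distance between clear_wide and bay_large below 0.026 m and z of clear_wide in the frame of bay_large below 0.008 m and horizontal distance between clear_narrow and bay_small below 0.026 m and z of clear_narrow in the frame of bay_small below 0.008 m and x of carton in the frame of tray between -0.05 and 0.05 m and y of carton in the frame of tray between -0.07 and 0.07 m and z of carton in the frame of tray below 0.009 m and angle between carton's own z axis and vertical below 0.1 rad and angle between the y axis of carton and the y axis of tray, either way round below 0.45 rad); the robot touches nothing.
It fails at once if a bottle is knocked over (leans more than 0.7 rad) (angle between any of opaque_tall, opaque_short, clear_wide, clear_narrow's own z axis and vertical above 0.7 rad).
It fails at once if the forceps or the marker pen is moved more than 25 mm or the pen tipped over (distance of any of forceps, marker from where it was at the start of the episode above 0.025 m or angle between marker's own z axis and vertical above 0.5 rad).
It also fails if it takes over 115 s, if anything falls off the work surface, if the arm or the gripper's body presses on something with over 40 N, if the wrist force passes 120 N, or if a joint passes its speed limit or range.

## Robot

A 6-joint arm with a two-finger parallel gripper is mounted at the origin on a cart in front of the work surface, level with it; the furniture and walls round the work are solid. World frame = base frame: x ahead of the robot, y to its left, z up, the work surface at z = 0. Lengths are in m, angles in degrees, forces in N, time in s.
With the tool pointing down it reaches from about 0.325 to 0.775 m from the base axis. Payload 9.3 kg.
Tool frame: the origin (TCP) lies on the centre line of the jaws, within the pads' length; the fingertips stand 22 mm ahead of it and the grasp point (between the pads) lies 3 mm ahead of it; z points along the fingers, y is the direction in which the jaws open and shut (so a half turn about z gives the same grasp; the last joint's range is limited). The gripper opens to 85 mm and grips with 20 to 120 N. Pads are 22 mm wide; open, the fingers measure 114 mm over their backs; the gripper's body (76 mm by 85 mm) begins 54 mm behind the grasp point. The pads swing forward as they close: fully open they stand 13 mm farther back than shut.
Start: joints at [60.756, 14.817, 1.232, 76.415, 0, 81.257], TCP at [0.193, 0.515, 0.215] pointing down, gripper open.
Joint ranges: [-174.27, 174.27], [-52.1, 104.24], [-59.71, 78.15], [-110.17, 111.67], [-87.03, 83.33], [-180, 180]. Speed limits (degrees/s): [127.2, 127.2, 159.86, 180, 180, 180].

## Interface

Orientations are given as a 3x3 rotation matrix whose columns are the frame's x, y, z axes.
In Python, from workcell import robot gives the robot as it stands. The module is installed in compiled form; this text tells all that it offers.
- The arm moves only by the tool carry_out, never from a script. Its argument "steps" is a list of rows, each a list of 3 entries, a list of its own where there are three numbers: the opening in per cent of the stroke, from 0 (shut) to 100 (fully open), then the shift along the tool's x, y, z in cm, then the turn about the tool's z in degrees. A call has 1 to 8 rows; each row shifts and turns the pose as measured when the row begins, along the tool's axes as they then stand; what a row does not reach is not made up. A row lasts 1/10 s, in which the tool goes at most 50 mm and 8.59 degrees, less where a joint would pass 70% of its speed; a pose out of reach is approached as far as the arm can. A call is refused whole if a number of a shift passes 5 or a number of a turn 8.59, either way. A call with a gripper value outside its range is refused whole. The fingers move at their own pace and stop on an object; "squeeze" is the grip in N (left out, the last holds). Time passes only in rows, so rows that do not move let the fingers close. It gives the time, the measured TCP pose, the force and the opening at its end, in the units of the state.
- robot.state(): the state, without advancing time (a new reading comes with each control period).
- robot.camera(name): name is "scene" or "top" or "wrist"; returns the picture (400x640x3 uint8, red, green, blue); there is no depth.
- robot.camera_params(name): a dict with "camera_matrix" (3x3 intrinsics, pixels), "rvec" (rotation vector, rad) and "tvec" (3), from world to camera coordinates, as OpenCV has them. Camera axes: x right, y down, z forward; pixel columns grow to the right and rows downward; lengths in m; the calibration is good to about 2 mm. A picture is of the moment at which its call begins: read the wrist's pose just before it. camera_params takes no time and is no camera call; for the wrist camera it gives the pose at the moment of the call.
- robot.finish_job(): hands the job in, once; it reports no verdict.
The state is a dict: "time_s": time; "joint_pos": joint angles; "dq": joint speeds; "tau": joint torques, N m; "position": TCP position; "tool_rot": TCP orientation; "force": force on the tool from outside, world axes, zero at the start; "moment": the same for the moment, N m; "opening": finger opening in m.
Only numpy, scipy, OpenCV 4.12 (cv2) and the standard library are available. Lean on these libraries where they do the work, as an engineer would, in place of code of your own. Each camera call takes 0.05 s, during which the arm holds its last target. There are 200 camera calls.

## Working session

There is one attempt and no reset: what is moved stays moved. The work goes in short steps, Python scripts to look and compute and a tool call to move; the robot and the scene stay as the last step left them, time stands still between calls to the robot, and variables do not carry over. Pictures are saved under pics/ and viewed, about 12 in all and at most 16, crops included, and the job is handed in when it is done.

Besides the shell and the picture viewer there is one more tool, called after ">>>" by a JSON object that holds its "fn" and its "kwargs", one argument or row to a line. carry_out: Moves the arm, as the interface text tells. Its arguments: {"type":"object","properties":{"steps":{"type":"array","items":{"type":"array"}},"squeeze":{"type":"number"}},"required":["steps"]}

```bash
mkdir -p pics; cat > h.py <<'E'
import numpy as np, cv2
from workcell import robot
def snap(n,f):
    p=robot.camera_params(n); im=robot.camera(n)
    cv2.imwrite(f'pics/{f}.png',cv2.cvtColor(im,cv2.COLOR_RGB2BGR)); np.savez(f'pics/{f}.npz',K=p['camera_matrix'],r=p['rvec'],t=p['tvec']); return im
def cam(f):
    d=np.load(f'pics/{f}.npz'); return d['K'],d['r'].ravel(),d['t'].ravel()
def ray(f,uv):
    K,r,t=cam(f); R=cv2.Rodrigues(r)[0]; d=R.T@np.linalg.inv(K)@np.array([*uv,1.]); return -R.T@t,d
def onz(f,uv,z):
    c,d=ray(f,uv); return c+d*(z-c[2])/d[2]
def tri(*fu):
    A=np.zeros((3,3));b=np.zeros(3)
    for f,u in fu:
        c,d=ray(f,u); d=d/np.linalg.norm(d); P=np.eye(3)-np.outer(d,d); A+=P;b+=P@c
    x=np.linalg.solve(A,b); return x,[round(float(np.linalg.norm((np.eye(3)-np.outer(d,d)/(d@d))@(x-c))),4) for c,d in (ray(f,u) for f,u in fu)]
def proj(f,X):
    K,r,t=cam(f); return cv2.projectPoints(np.atleast_2d(np.float64(X)),r,t,K,None)[0][:,0]
E
python3 - <<'E'
from h import *
for n in('scene','top','wrist'):
    snap(n,n+'0'); K,r,t=cam(n+'0'); print(n,K[0,0],-cv2.Rodrigues(r)[0].T@t)
s=robot.state();print(s['time_s'],s['position'],s['tool_rot'],s['opening'],s['force'])
E
```

```text
scene 516.2363294237231 [-0.34199111 -0.92194241  0.74998915]
top 371.3322043930466 [0.35518755 0.00400474 1.12945697]
wrist 295.4487087797056 [0.1203822  0.5415375  0.37342842]
0.15 [0.19254486 0.51497192 0.21460367] [[-9.36657712e-01  3.50245765e-01 -4.83167663e-04]
 [ 3.50246071e-01  9.36657294e-01 -8.96430517e-04]
 [ 1.38591523e-04 -1.00887613e-03 -9.99999481e-01]] 0.08518328406144764 [0.30762123 0.27606194 0.49499505]
```

View pics/top0.png

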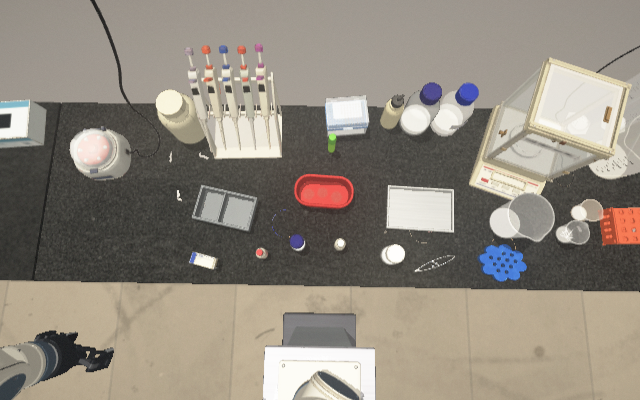

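View pics/scene0.png

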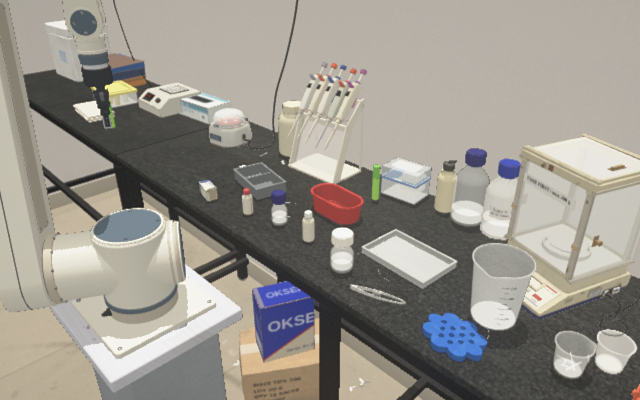

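The top picture shows the strays in a row: carton (203,261), red cap (262,253), blue cap (297,242), small white cap (340,243), wide white cap (394,254), forceps (435,264). Behind them are the holder (225,208), tub (324,192), tray (420,209) and marker (332,143). Next I enlarge both views for measuring.

```bash
python3 - <<'E'
from h import *
a=cv2.imread('pics/top0.png')[170:280,180:470]; a=cv2.resize(a,None,fx=2.75,fy=2.75,interpolation=cv2.INTER_CUBIC)
cv2.imwrite('pics/topc.png',a)
b=cv2.imread('pics/scene0.png')[145:310,190:465]; b=cv2.resize(b,None,fx=2.9,fy=2.9,interpolation=cv2.INTER_CUBIC)
cv2.imwrite('pics/scenec.png',b); print(a.shape,b.shape)
E
```

```text
(302, 798, 3) (478, 798, 3)
```

View pics/topc.png

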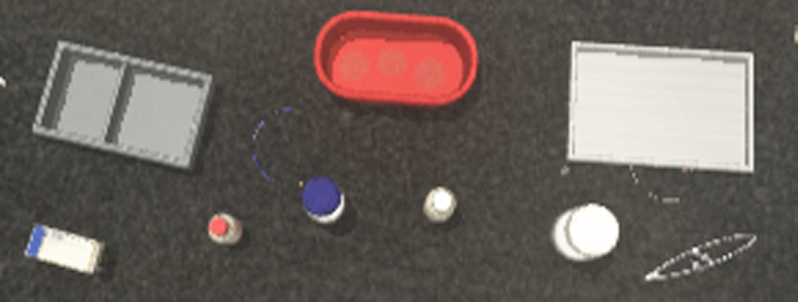

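View pics/scenec.png

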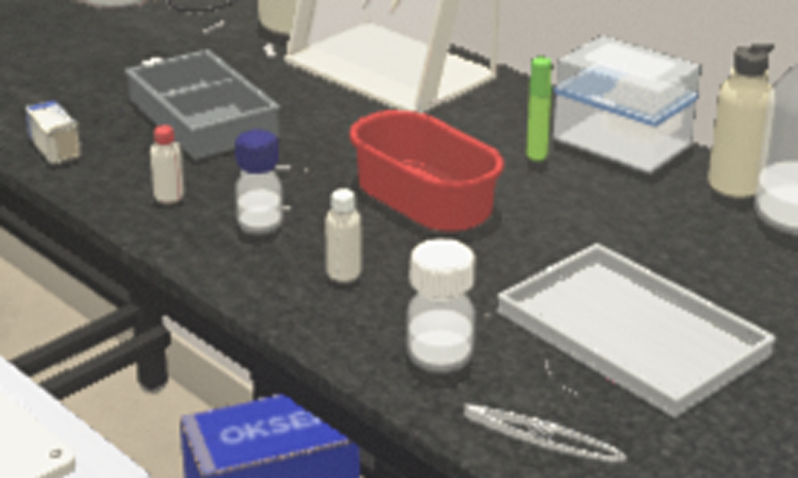

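The crops show the cap tops, the carton (flap/blue end to the left, +y), the holder with its large bay to the right (-y), the tub and the tray. I triangulate these points.

```bash
python3 - <<'E'
from h import *
np.set_printoptions(precision=4,suppress=True)
T=lambda u,v:('top0',(180+(u+.5)/2.75-.5,170+(v+.5)/2.75-.5))
S=lambda u,v:('scene0',(190+(u+.5)/2.9-.5,145+(v+.5)/2.9-.5))
P={'short':((218,226),(163,132)),'narrow':((323,198),(257,143)),'tall':((443,201),(343,196)),'wide':((594,231),(442,250)),
'h1':((60,42),(209,52)),'h2':((212,72),(276,103)),'h3':((191,167),(198,130)),'h4':((34,132),(128,70)),
't1':((574,41),(597,246)),'t2':((753,53),(772,338)),'t3':((752,170),(677,405)),'t4':((568,158),(500,297))}
for k,(a,b) in P.items(): print(k,*tri(T(*a),S(*b)))
for k,uv in dict(c1=(35,227),c2=(104,245),c3=(96,272),c4=(27,255)).items(): print(k,onz(*T(*uv),.036))
im=cv2.cvtColor(cv2.imread('pics/top0.png'),cv2.COLOR_BGR2HSV)
m=cv2.inRange(im,(0,130,60),(8,255,255))|cv2.inRange(im,(172,130,60),(180,255,255)); m[:170]=0;m[225:]=0;m[:,:280]=0;m[:,370:]=0
c=max(cv2.findContours(m,0,1)[0],key=cv2.contourArea).reshape(-1,2)
w=np.array([onz('top0',p,.058)[:2] for p in c]); print('tub',cv2.minAreaRect(np.float32(w*1000)))
# tub rim height: left and right rim extremities scene vs top
print('fence forceps',onz(*T(646,279),.005),onz(*T(757,236),.005),'marker',onz('top0',(332,136),.112))
E
```

```text
short [0.4159 0.1779 0.072 ] [0.0009, 0.0009]
narrow [0.4457 0.0689 0.0898] [0.0001, 0.0001]
tall [ 0.445  -0.0531  0.0822] [0.0007, 0.0007]
wide [ 0.4165 -0.203   0.1038] [0.0001, 0.0001]
h1 [0.6179 0.3677 0.0341] [0.0003, 0.0003]
h2 [0.5824 0.1993 0.0399] [0.0037, 0.0037]
h3 [0.4822 0.2144 0.037 ] [0.0012, 0.0012]
h4 [0.517  0.3869 0.0372] [0.0008, 0.0008]
t1 [ 0.6314 -0.2016  0.0155] [0.0018, 0.0018]
t2 [ 0.6203 -0.4     0.0168] [0.0023, 0.0023]
t3 [ 0.4908 -0.3951  0.0122] [0.0007, 0.0007]
t4 [ 0.5011 -0.1943  0.0146] [0.0004, 0.0004]
c1 [0.4142 0.3784 0.036 ]
c2 [0.3966 0.3034 0.036 ]
c3 [0.3682 0.3099 0.036 ]
c4 [0.3846 0.3845 0.036 ]
tub ((599.6732788085938, -2.6874465942382812), (175.7506103515625, 100.61802673339844), 86.70903015136719)
fence forceps [ 0.3718 -0.2778  0.005 ] [ 0.4201 -0.4     0.005 ] marker [ 0.7506 -0.0247  0.112 ]
```

Heights agree with the text: caps 72/90/82/104 mm, holder rim about 37 mm, tray rim about 15–17 mm. The reach is fine. I turn the jaws along world y and head over the row.

>>> {"fn": "carry_out", "kwargs": {
  "steps": [
    [100,[-2,-2,0],-7],
    [100,[-3,-3,0],-7],
    [100,[-3,-4,0],-7],
    [100,[-2.5,-4.3,0],0],
    [100,[-2.5,-4.3,0],0],
    [100,[-2.5,-4.3,0],0],
    [100,[-2.5,-4.3,0],0],
    [100,[-2.5,-4.3,0],0]
  ],
  "squeeze": 40
}}

```text
time_s: 0.95
position: [0.3807, 0.1968, 0.2124]
tool_rot: [[-0.999, -0.032, -0.002], [-0.032, 0.999, -0.002], [0.002, -0.002, -1.0]]
force: [0.3, -0.4, 0.0]
opening: 0.0854
```

>>> {"fn": "carry_out", "kwargs": {
  "steps": [
    [100,[0,-4,-1],0],
    [100,[0,-4,-1],0],
    [100,[0,-4,0],0],
    [100,[0,-4,0],0],
    [100,[0,0,0],0]
  ]
}}

```text
time_s: 1.45
position: [0.3874, 0.0258, 0.2326]
tool_rot: [[-1.0, -0.025, -0.003], [-0.025, 1.0, -0.004], [0.003, -0.004, -1.0]]
force: [-0.5, 0.3, 0.6]
opening: 0.0851
```

```bash
python3 - <<'E'
from h import *
s=robot.state();print(s['position'],s['dq'])
snap('wrist','w1')
E
```

```text
[0.38740526 0.02575456 0.23256133] [ 2.35194705 -0.40114906 -0.34137808  0.48252369  1.54416319  3.27279573]
```

View pics/w1.png

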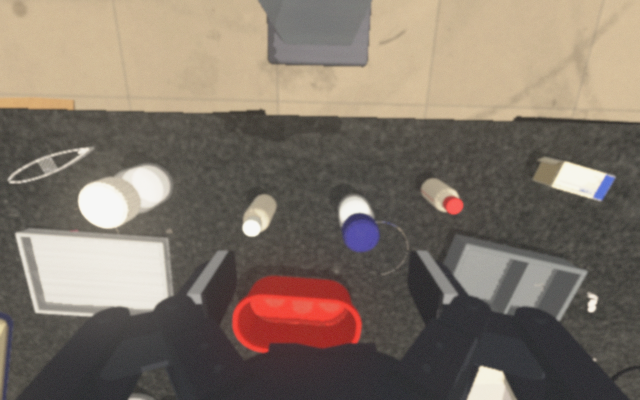

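The wrist view shows all the caps: wide (109,202), small white (251,228), blue (361,232), red (454,205). The carton top is about (573,179). I check these against the first fix.

```bash
python3 - <<'E'
from h import *
np.set_printoptions(precision=4,suppress=True)
T=lambda u,v:('top0',(180+(u+.5)/2.75-.5,170+(v+.5)/2.75-.5))
for k,uv,t,z in (('wide',(109,202),(594,231),.101),('tall',(251,228),(443,201),.084),('narrow',(361,232),(323,198),.095),('short',(454,205),(218,226),.076)):
    print(k,onz('w1',uv,z),*tri(('w1',uv),T(*t)))
for uv in((613,176),(606,199),(536,180),(547,163)):print(onz('w1',uv,.036))
E
```

```text
wide [ 0.4125 -0.1954  0.101 ] [ 0.4175 -0.2063  0.0866] [0.0, 0.0]
tall [ 0.4453 -0.0535  0.084 ] [ 0.4453 -0.0535  0.0839] [0.0, 0.0]
narrow [0.442  0.0691 0.095 ] [0.4459 0.0697 0.0866] [0.0007, 0.0007]
short [0.4146 0.1746 0.076 ] [0.4168 0.1778 0.0694] [0.0, 0.0]
[0.3851 0.3829 0.036 ]
[0.4148 0.3835 0.036 ]
[0.3926 0.2897 0.036 ]
[0.3711 0.2979 0.036 ]
```

>>> {"fn": "carry_out", "kwargs": {
  "steps": [
    [100,[-0.4,-3.8,0],0],
    [100,[-0.4,-3.8,0],0],
    [100,[-0.4,-3.8,0],0],
    [100,[-0.4,-3.8,0],0],
    [100,[-0.4,-3.8,0.5],0],
    [100,[-0.4,-3.5,1],0],
    [100,[0,0,2],0],
    [100,[0,0,2],0]
  ]
}}

```text
time_s: 2.3
position: [0.4222, -0.1977, 0.1775]
tool_rot: [[-0.999, -0.037, 0.002], [-0.037, 0.999, -0.002], [-0.001, -0.002, -1.0]]
force: [0.2, 0.0, 0.3]
opening: 0.0857
```

>>> {"fn": "carry_out", "kwargs": {
  "steps": [
    [100,[0.4,-0.3,2],0],
    [100,[0.2,-0.2,2.5],0],
    [100,[0,0,2.5],0],
    [100,[0,0,2],0],
    [100,[0,0,1.3],0],
    [100,[0,0,0],0]
  ]
}}

```text
time_s: 2.9
position: [0.4182, -0.1947, 0.0672]
tool_rot: [[-0.999, -0.046, -0.002], [-0.046, 0.999, 0.003], [0.002, 0.003, -1.0]]
force: [-0.2, -0.5, -0.2]
opening: 0.0856
```

>>> {"fn": "carry_out", "kwargs": {
  "steps": [
    [100,[0.1,-0.7,0],2.5],
    [100,[0,0,0],0],
    [80,[0,0,0],0],
    [72,[0,0,0],0],
    [66,[0,0,0],0],
    [60,[0,0,0],0],
    [55,[0,0,0],0],
    [55,[0,0,0],0]
  ]
}}

```text
time_s: 3.7
position: [0.4199, -0.1987, 0.0696]
tool_rot: [[-1.0, -0.009, -0.0], [-0.009, 1.0, 0.003], [0.0, 0.003, -1.0]]
force: [0.4, -0.4, -1.0]
opening: 0.0549
```

>>> {"fn": "carry_out", "kwargs": {
  "steps": [
    [40,[0,0,0],0],
    [30,[0,0,0],0],
    [30,[0,0,-0.5],0],
    [30,[0,0,-1],0],
    [30,[0,0,-1],0],
    [30,[0,0,-1],0]
  ]
}}

```text
time_s: 4.3
position: [0.4191, -0.1984, 0.1063]
tool_rot: [[-1.0, -0.008, -0.002], [-0.008, 1.0, 0.004], [0.002, 0.004, -1.0]]
force: [-0.1, -1.1, -0.2]
opening: 0.0548
```

```bash
python3 - <<'E'
from h import *
s=robot.state();print(s['position'],s['opening'],s['force'])
snap('wrist','w2')
E
```

```text
[ 0.41908046 -0.19839983  0.10626096] 0.0547873866847314 [-0.07726195 -1.05501218 -0.17230882]
```

View pics/w2.png

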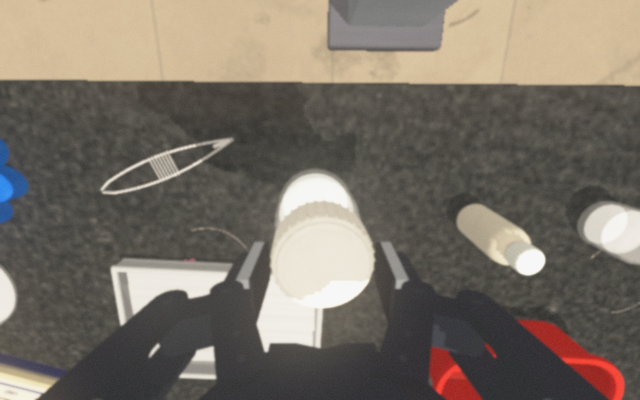

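The wide bottle is held across its diameter and clear of the bench; the cap is centred between the pads at (322,253). I carry it to the large bay.

>>> {"fn": "carry_out", "kwargs": {
  "steps": [
    [30,[0,0,-2.5],0],
    [30,[0,1,-3],0],
    [30,[-0.5,2,-3],0],
    [30,[-0.9,3.3,-2],0],
    [30,[-0.9,3.5,0],0],
    [30,[-0.9,3.5,0],0],
    [30,[-0.9,3.5,0],0],
    [30,[-0.9,3.5,0],0]
  ]
}}

```text
time_s: 5.15
position: [0.4704, 0.0071, 0.2233]
tool_rot: [[-1.0, 0.0, 0.008], [0.0, 1.0, 0.0], [-0.008, 0.0, -1.0]]
force: [-0.3, -0.7, 0.1]
opening: 0.055
```

>>> {"fn": "carry_out", "kwargs": {
  "steps": [
    [30,[-0.9,3.5,0],0],
    [30,[-0.9,3.5,0],0],
    [30,[-0.9,3.5,0],0],
    [30,[-0.9,3.5,0],0],
    [30,[-0.9,3.5,0],0],
    [30,[-0.9,3,0],0],
    [30,[-0.5,2,0],0],
    [30,[0,0,0],0]
  ]
}}

```text
time_s: 5.95
position: [0.5307, 0.2467, 0.2275]
tool_rot: [[-1.0, -0.005, 0.013], [-0.005, 1.0, 0.001], [-0.013, 0.001, -1.0]]
force: [0.1, -0.8, -0.1]
opening: 0.0547
```

>>> {"fn": "carry_out", "kwargs": {
  "steps": [
    [30,[-0.6,0.5,2],0],
    [30,[-0.5,0.3,3],0],
    [30,[0,0,3],0],
    [30,[0,0,3],0],
    [30,[0,0,1.5],0],
    [30,[0,0,0],0]
  ]
}}

```text
time_s: 6.55
position: [0.544, 0.2531, 0.1015]
tool_rot: [[-1.0, -0.005, 0.017], [-0.005, 1.0, 0.001], [-0.017, 0.001, -1.0]]
force: [-0.7, -0.7, -0.9]
opening: 0.0552
```

```bash
python3 - <<'E'
from h import *
s=robot.state();print(s['position'],s['opening'],s['force'])
snap('wrist','w3')
E
```

```text
[0.54396374 0.25306241 0.1015429 ] 0.05518033483269666 [-0.72398716 -0.71148598 -0.86875194]
```

View pics/w3.png

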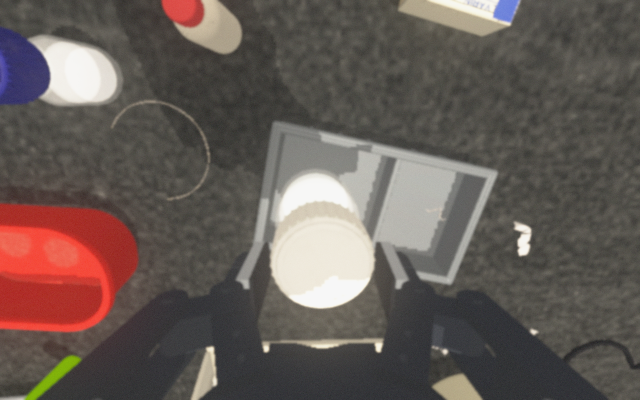

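The bottle hangs in the large bay, and its base at about (315,195) clears all the walls. I check the rim corners from this view, then lower.

```bash
python3 - <<'E'
from h import *
for uv in((277,123),(497,173),(452,283)):print(onz('w3',uv,.038).round(4))
E
```

```text
[0.4813 0.2199 0.038 ]
[0.5177 0.3874 0.038 ]
[0.6166 0.3671 0.038 ]
```

>>> {"fn": "carry_out", "kwargs": {
  "steps": [
    [30,[0,0,1],0],
    [30,[0,0,0.9],0],
    [30,[0,0,0.5],0],
    [30,[0,0,0],0]
  ]
}}

```text
time_s: 7.0
position: [0.5466, 0.2529, 0.0804]
tool_rot: [[-1.0, -0.005, 0.023], [-0.005, 1.0, 0.003], [-0.023, 0.003, -1.0]]
force: [0.2, 0.0, -1.0]
opening: 0.0548
```

>>> {"fn": "carry_out", "kwargs": {
  "steps": [
    [30,[0.2,0,0.5],0],
    [30,[0.1,0,0.3],0],
    [30,[0,0,0.1],0]
  ]
}}

```text
time_s: 7.3
position: [0.5457, 0.253, 0.0734]
tool_rot: [[-1.0, -0.004, 0.029], [-0.004, 1.0, 0.003], [-0.029, 0.003, -1.0]]
force: [-0.6, -2.2, 10.7]
opening: 0.0548
```

>>> {"fn": "carry_out", "kwargs": {
  "steps": [
    [75,[0,0,0],0],
    [85,[0,0,0],0],
    [90,[0,0,0],0],
    [90,[0,0,-1.5],0],
    [90,[0,0,-3],0],
    [90,[0,0,-4],0],
    [90,[0,0,-4],0],
    [90,[0,0,0],0]
  ]
}}

```text
time_s: 8.1
position: [0.5404, 0.2527, 0.2009]
tool_rot: [[-1.0, -0.005, 0.025], [-0.005, 1.0, 0.002], [-0.025, 0.002, -1.0]]
force: [0.7, -0.2, 0.5]
opening: 0.0767
```

>>> {"fn": "carry_out", "kwargs": {
  "steps": [
    [100,[2,-3.8,0],0],
    [100,[2,-3.8,0],0],
    [100,[2,-3.8,0],0],
    [100,[2,-3.8,0],0],
    [100,[1.5,-3.3,1],0],
    [100,[0,0,1.5],0],
    [100,[0,0,0],0]
  ]
}}

```text
time_s: 8.8
position: [0.443, 0.0622, 0.1693]
tool_rot: [[-1.0, -0.007, 0.025], [-0.007, 1.0, 0.003], [-0.025, 0.002, -1.0]]
force: [-1.4, 0.2, -0.6]
opening: 0.0852
```

>>> {"fn": "carry_out", "kwargs": {
  "steps": [
    [100,[0,0.4,2.5],0],
    [100,[0,0.3,3],0],
    [100,[0,0,3],0],
    [100,[0,0,1.8],0],
    [100,[0,0,0],0]
  ]
}}

```text
time_s: 9.3
position: [0.4476, 0.0714, 0.0647]
tool_rot: [[-1.0, -0.009, 0.028], [-0.009, 1.0, 0.003], [-0.028, 0.003, -1.0]]
force: [-1.4, 0.3, 1.0]
opening: 0.0855
```

>>> {"fn": "carry_out", "kwargs": {
  "steps": [
    [80,[0,0,0],0],
    [65,[0,0,0],0],
    [55,[0,0,0],0],
    [48,[0,0,0],0],
    [40,[0,0,0],0],
    [25,[0,0,0],0],
    [20,[0,0,0],0],
    [20,[0,0,0],0]
  ]
}}

```text
time_s: 10.1
position: [0.4502, 0.0722, 0.069]
tool_rot: [[-0.999, -0.011, 0.034], [-0.011, 1.0, 0.003], [-0.034, 0.003, -0.999]]
force: [0.4, -0.2, -0.3]
opening: 0.0422
```

>>> {"fn": "carry_out", "kwargs": {
  "steps": [
    [20,[0,0,-2],0],
    [20,[0,0,-4],0],
    [20,[0,1,-4],0],
    [20,[-1,3,-4],0],
    [20,[-2,4,-1],0],
    [20,[-2,4,0],0],
    [20,[-2,4,0],0],
    [20,[-1.7,4,0],0]
  ]
}}

```text
time_s: 10.9
position: [0.5307, 0.2748, 0.2287]
tool_rot: [[-0.999, -0.002, 0.034], [-0.002, 1.0, 0.004], [-0.034, 0.004, -0.999]]
force: [0.2, -1.3, -0.2]
opening: 0.0427
```

>>> {"fn": "carry_out", "kwargs": {
  "steps": [
    [20,[-1,3.5,0],0],
    [20,[-0.7,2.5,0],0],
    [20,[0,0,0],0]
  ]
}}

```text
time_s: 11.2
position: [0.549, 0.3421, 0.227]
tool_rot: [[-0.999, -0.006, 0.032], [-0.006, 1.0, 0.004], [-0.032, 0.004, -0.999]]
force: [-0.4, 0.0, -1.0]
opening: 0.0425
```

>>> {"fn": "carry_out", "kwargs": {
  "steps": [
    [20,[-0.5,0,2],0],
    [20,[0,0,4],0],
    [20,[0,0,4],0],
    [20,[0,0,3],0],
    [20,[0,0,1],0],
    [20,[0,0,0],0]
  ]
}}

```text
time_s: 11.8
position: [0.5582, 0.3408, 0.083]
tool_rot: [[-0.999, -0.007, 0.032], [-0.006, 1.0, 0.003], [-0.032, 0.003, -0.999]]
force: [-0.1, 0.2, -0.1]
opening: 0.0426
```

```bash
python3 - <<'E'
from h import *
s=robot.state();print(s['position'],s['opening'],s['force'])
snap('wrist','w4')
E
```

```text
[0.55822928 0.34075292 0.08299687] 0.04260029950466223 [-0.13849061  0.18368288 -0.10299333]
```

View pics/w4.png

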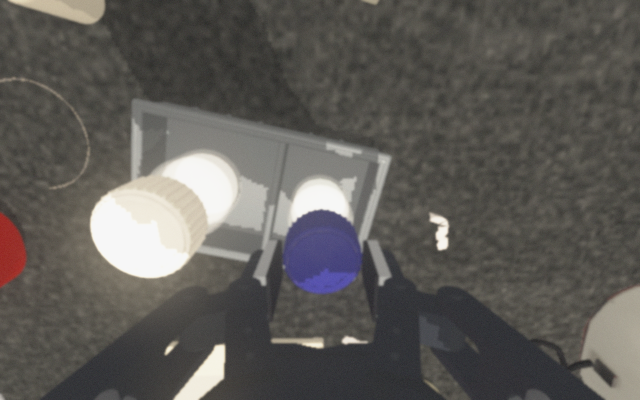

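The wide bottle stands upright in the large bay. The narrow one hangs inside the small bay, with its base at (320,205) between the walls. I lower it until it touches.

>>> {"fn": "carry_out", "kwargs": {
  "steps": [
    [20,[0,0,0.7],0],
    [20,[0,0,0.4],0],
    [20,[0,0,0.1],0]
  ]
}}

```text
time_s: 12.15
position: [0.5611, 0.3415, 0.0757]
tool_rot: [[-0.999, -0.006, 0.039], [-0.006, 1.0, 0.006], [-0.039, 0.006, -0.999]]
force: [0.2, -0.0, -0.5]
opening: 0.0423
```

>>> {"fn": "carry_out", "kwargs": {
  "steps": [
    [20,[0.1,0,0.4],0],
    [20,[0,0,0.2],0]
  ]
}}

```text
time_s: 12.35
position: [0.5616, 0.3419, 0.0715]
tool_rot: [[-0.999, -0.006, 0.043], [-0.006, 1.0, 0.008], [-0.043, 0.007, -0.999]]
force: [-0.6, -2.8, 10.0]
opening: 0.0422
```

>>> {"fn": "carry_out", "kwargs": {
  "steps": [
    [60,[0,0,0],0],
    [66,[0,0,0],0],
    [66,[0,0,-1.5],0],
    [66,[0,0,-4],0],
    [66,[0,0,-4],0],
    [66,[0,0,-4],0],
    [80,[2,-3,0],0],
    [80,[2,-4,0],0]
  ]
}}

```text
time_s: 13.15
position: [0.5172, 0.2729, 0.2086]
tool_rot: [[-0.999, -0.01, 0.044], [-0.01, 1.0, 0.009], [-0.044, 0.008, -0.999]]
force: [0.0, -0.9, -0.0]
opening: 0.0681
```

>>> {"fn": "carry_out", "kwargs": {
  "steps": [
    [90,[2.5,-2.2,0],0],
    [90,[3,-2.5,0],0],
    [90,[3,-2.5,0],0],
    [90,[2.2,-2,1],0],
    [90,[0,0,2],0],
    [90,[0,0,2],0],
    [90,[0,0,0],0]
  ]
}}

```text
time_s: 13.85
position: [0.4067, 0.1739, 0.154]
tool_rot: [[-0.999, -0.008, 0.051], [-0.007, 1.0, 0.01], [-0.051, 0.009, -0.999]]
force: [0.4, -0.0, -0.1]
opening: 0.0768
```

>>> {"fn": "carry_out", "kwargs": {
  "steps": [
    [90,[-0.3,0.2,3],0],
    [90,[0,0,3],0],
    [90,[0,0,3],0],
    [90,[0,0,1.6],0],
    [80,[0,0,0],0]
  ]
}}

```text
time_s: 14.35
position: [0.4189, 0.1785, 0.0498]
tool_rot: [[-0.998, -0.009, 0.057], [-0.008, 1.0, 0.012], [-0.057, 0.011, -0.998]]
force: [0.2, 0.1, 0.6]
opening: 0.0684
```

>>> {"fn": "carry_out", "kwargs": {
  "steps": [
    [70,[0.3,0,0.5],0],
    [55,[0,0,0],0],
    [42,[0,0,0],0],
    [34,[0,0,0],0],
    [20,[0,0,0],0],
    [10,[0,0,0],0],
    [10,[0,0,0],0]
  ]
}}

```text
time_s: 15.05
position: [0.4187, 0.1794, 0.049]
tool_rot: [[-0.998, -0.009, 0.063], [-0.009, 1.0, 0.013], [-0.063, 0.013, -0.998]]
force: [-0.4, -0.0, -0.2]
opening: 0.0275
```

>>> {"fn": "carry_out", "kwargs": {
  "steps": [
    [10,[0,0,-2],0],
    [10,[0,0,-4],0],
    [10,[-1,-1,-4],0],
    [10,[-3,-2,-3],0],
    [10,[-4,-3,0],0],
    [10,[-4,-3,0],0],
    [10,[-3,-3,0],0],
    [10,[-2.5,-2.5,0],0]
  ]
}}

```text
time_s: 15.85
position: [0.5875, 0.0326, 0.1944]
tool_rot: [[-0.998, -0.017, 0.064], [-0.016, 1.0, 0.013], [-0.064, 0.012, -0.998]]
force: [-0.1, 1.1, -1.3]
opening: 0.0282
```

>>> {"fn": "carry_out", "kwargs": {
  "steps": [
    [10,[0,0,0],0]
  ]
}}

```text
time_s: 15.95
position: [0.5902, 0.0294, 0.1935]
tool_rot: [[-0.998, -0.013, 0.064], [-0.013, 1.0, 0.012], [-0.064, 0.011, -0.998]]
force: [-0.4, 0.5, -0.4]
opening: 0.0282
```

>>> {"fn": "carry_out", "kwargs": {
  "steps": [
    [10,[-0.2,0.2,3],0],
    [10,[0,0,4],0],
    [10,[0,0,3.5],0],
    [10,[0,0,2],0],
    [10,[0,0,0],0]
  ]
}}

```text
time_s: 16.45
position: [0.6001, 0.0329, 0.065]
tool_rot: [[-0.998, -0.011, 0.065], [-0.01, 1.0, 0.012], [-0.065, 0.012, -0.998]]
force: [-0.6, 0.2, -0.8]
opening: 0.0281
```

```bash
python3 - <<'E'
from h import *
s=robot.state();print(s['position'],s['opening'],s['force'])
snap('wrist','w5')
E
```

```text
[0.60006316 0.03287555 0.0650282 ] 0.02805706100080152 [-0.64791934  0.24981538 -0.81418414]
```

View pics/w5.png

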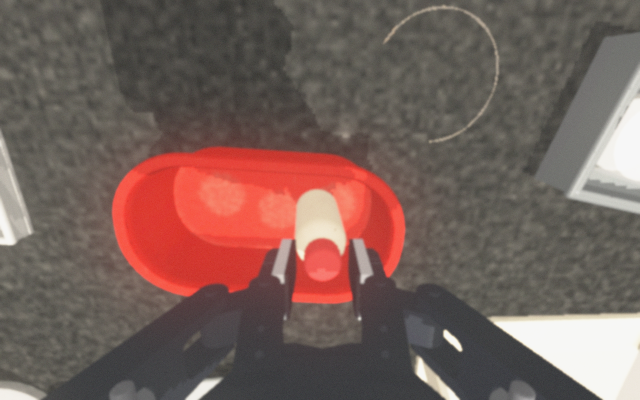

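The red-capped bottle hangs over the tub floor at (320,210), both fingers inside the rim. I lower it.

>>> {"fn": "carry_out", "kwargs": {
  "steps": [
    [10,[0,0,0.8],0],
    [10,[0,0,0.5],0],
    [10,[0,0,0.2],0]
  ]
}}

```text
time_s: 16.8
position: [0.6032, 0.0335, 0.0543]
tool_rot: [[-0.997, -0.012, 0.071], [-0.011, 1.0, 0.012], [-0.071, 0.011, -0.997]]
force: [0.2, 0.1, -0.8]
opening: 0.0277
```

>>> {"fn": "carry_out", "kwargs": {
  "steps": [
    [10,[0.1,0,0.3],0],
    [10,[0,0,0.2],0]
  ]
}}

```text
time_s: 17.0
position: [0.6033, 0.0335, 0.0502]
tool_rot: [[-0.997, -0.012, 0.074], [-0.011, 1.0, 0.012], [-0.074, 0.011, -0.997]]
force: [-0.9, 0.0, 9.8]
opening: 0.0282
```

>>> {"fn": "carry_out", "kwargs": {
  "steps": [
    [44,[0,0,0],0],
    [50,[0,0,0],0],
    [50,[0,0,-1.5],0],
    [50,[0,0,-3],0],
    [50,[0,0,-4],0],
    [60,[0,0,-4],0],
    [80,[3,-2,0],0],
    [80,[3.5,-2,0],0]
  ]
}}

```text
time_s: 17.8
position: [0.5314, -0.0085, 0.1748]
tool_rot: [[-0.997, -0.015, 0.076], [-0.014, 1.0, 0.011], [-0.076, 0.01, -0.997]]
force: [0.2, -0.1, -0.6]
opening: 0.0683
```

>>> {"fn": "carry_out", "kwargs": {
  "steps": [
    [90,[3,-1.5,0],0],
    [90,[3.5,-1.5,0],0],
    [90,[3,-1.5,0],0],
    [90,[0,0,1],0],
    [90,[0,0,0],0]
  ]
}}

```text
time_s: 18.3
position: [0.4319, -0.0574, 0.1586]
tool_rot: [[-0.997, -0.012, 0.08], [-0.012, 1.0, 0.009], [-0.08, 0.008, -0.997]]
force: [-0.1, -1.1, 0.3]
opening: 0.0769
```

>>> {"fn": "carry_out", "kwargs": {
  "steps": [
    [90,[-0.3,0.3,3],0],
    [90,[0,0,3],0],
    [90,[0,0,3],0],
    [80,[0,0,2],0],
    [70,[0,0,0],0]
  ]
}}

```text
time_s: 18.8
position: [0.4497, -0.0528, 0.048]
tool_rot: [[-0.996, -0.014, 0.086], [-0.013, 1.0, 0.008], [-0.086, 0.007, -0.996]]
force: [0.2, 0.4, 0.5]
opening: 0.0599
```

>>> {"fn": "carry_out", "kwargs": {
  "steps": [
    [55,[0.5,0,0],0],
    [45,[0,0,0],0],
    [36,[0,0,0],0],
    [20,[0,0,0],0],
    [10,[0,0,0],0]
  ]
}}

```text
time_s: 19.3
position: [0.4472, -0.053, 0.0511]
tool_rot: [[-0.996, -0.016, 0.09], [-0.015, 1.0, 0.007], [-0.09, 0.005, -0.996]]
force: [0.0, 0.0, -0.5]
opening: 0.0303
```

>>> {"fn": "carry_out", "kwargs": {
  "steps": [
    [10,[0,0,-2],0],
    [10,[0,0,-4],0],
    [10,[-1,0,-4],0],
    [10,[-3,0.5,-1],0],
    [10,[-4,0.5,0],0],
    [10,[-4,0.5,0],0],
    [10,[-2.5,0,0],0],
    [10,[0,0,0],0]
  ]
}}

```text
time_s: 20.1
position: [0.5855, -0.0361, 0.1827]
tool_rot: [[-0.995, -0.013, 0.096], [-0.013, 1.0, 0.005], [-0.096, 0.004, -0.995]]
force: [0.2, 0.2, 0.1]
opening: 0.0303
```

>>> {"fn": "carry_out", "kwargs": {
  "steps": [
    [10,[0,0,3],0],
    [10,[0,0,4],0],
    [10,[0,0,3],0],
    [10,[0,0,1.5],0],
    [10,[0,0,0],0]
  ]
}}

```text
time_s: 20.6
position: [0.5955, -0.0356, 0.0661]
tool_rot: [[-0.995, -0.013, 0.098], [-0.013, 1.0, 0.005], [-0.098, 0.003, -0.995]]
force: [-0.8, -0.3, -0.2]
opening: 0.0306
```

```bash
python3 - <<'E'
from h import *
s=robot.state();print(s['position'],s['opening'],s['force'])
snap('wrist','w6')
E
```

```text
[ 0.5955278  -0.0356459   0.06612774] 0.030572195952967996 [-0.83214449 -0.28945858 -0.18084788]
```

View pics/w6.png

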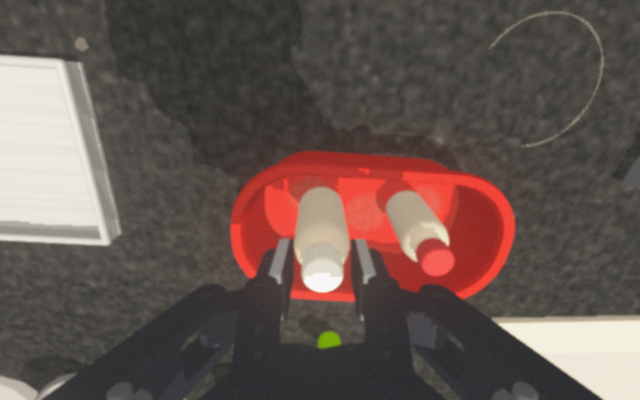

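The red-capped bottle stands in the tub at (415,225). The white-capped one hangs beside it at (320,220) with clear gaps. I lower it.

>>> {"fn": "carry_out", "kwargs": {
  "steps": [
    [10,[0,0,0.7],0],
    [10,[0,0,0.5],0],
    [10,[0.1,0,0.3],0]
  ]
}}

```text
time_s: 20.95
position: [0.5976, -0.0362, 0.0549]
tool_rot: [[-0.994, -0.013, 0.104], [-0.013, 1.0, 0.003], [-0.104, 0.002, -0.995]]
force: [-0.4, 0.7, -0.4]
opening: 0.0302
```

>>> {"fn": "carry_out", "kwargs": {
  "steps": [
    [10,[0.1,0,0.3],0],
    [10,[0,0,0.1],0]
  ]
}}

```text
time_s: 21.15
position: [0.5981, -0.0364, 0.0521]
tool_rot: [[-0.994, -0.013, 0.108], [-0.013, 1.0, 0.003], [-0.108, 0.001, -0.994]]
force: [-0.3, 1.1, 7.6]
opening: 0.0306
```

>>> {"fn": "carry_out", "kwargs": {
  "steps": [
    [46,[0,0,0],0],
    [50,[0,0,0],0],
    [50,[0,0,-1.5],0],
    [50,[0,0,-4],0],
    [50,[0,0,-5],0],
    [60,[0,0,-5],0],
    [100,[3,3,0],2],
    [100,[3,4.5,0],4]
  ]
}}

```text
time_s: 21.95
position: [0.5241, 0.0359, 0.2063]
tool_rot: [[-0.989, 0.099, 0.109], [0.1, 0.995, 0.002], [-0.109, 0.012, -0.994]]
force: [0.2, 0.6, -0.9]
opening: 0.0778
```

>>> {"fn": "carry_out", "kwargs": {
  "steps": [
    [100,[2.5,4.3,0],4],
    [100,[2.5,4.3,0],3],
    [100,[2,4.5,0],0],
    [100,[2,4.5,0],0],
    [100,[1.5,4.5,0],0],
    [100,[1,4,0],0],
    [100,[0.5,2.5,0],0],
    [100,[0,0,0],0]
  ]
}}

```text
time_s: 22.75
position: [0.4568, 0.3513, 0.2032]
tool_rot: [[-0.968, 0.224, 0.116], [0.226, 0.974, 0.004], [-0.112, 0.03, -0.993]]
force: [0.1, -0.1, -0.8]
opening: 0.0854
```

```bash
python3 - <<'E'
from h import *
snap('wrist','w7')
E
```

```text
(no output)
```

View pics/w7.png

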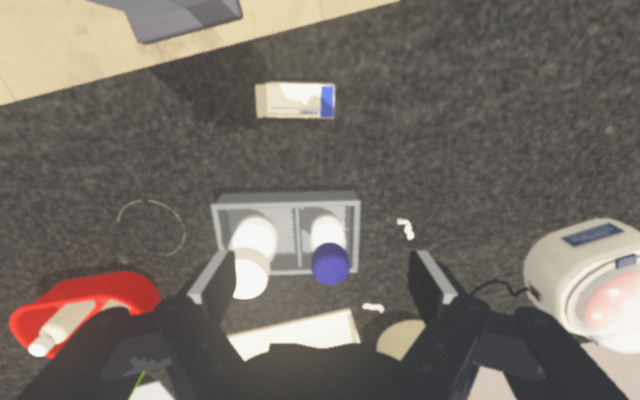

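The carton top spans about (267,84)–(335,85)–(334,119)–(267,118), with its lower end face at 256–267 on the left. Both clear bottles stand in their bays.

```bash
python3 - <<'E'
from h import *
np.set_printoptions(precision=4,suppress=True)
q=[onz('w7',u,.036) for u in((267,84),(335,85),(334,119),(267,118))]; [print(a) for a in q]
print('mid',np.mean(q,0), 'end foot',onz('w7',(256,100),0),onz('w7',(256,100),.036))
T=lambda u,v:('top0',(180+(u+.5)/2.75-.5,170+(v+.5)/2.75-.5))
for a,b in (((267,84),(96,272)),((267,118),(104,245)),((335,85),(27,255)),((334,119),(35,227))): print(tri(('w7',a),T(*b)))
E
```

```text
[0.3696 0.3201 0.036 ]
[0.3859 0.3861 0.036 ]
[0.4184 0.3781 0.036 ]
[0.4014 0.3103 0.036 ]
mid [0.3938 0.3487 0.036 ] end foot [0.3837 0.2976 0.    ] [0.3817 0.3048 0.036 ]
(array([0.3693, 0.3166, 0.0124]), [0.0008, 0.0008])
(array([0.4   , 0.3075, 0.0232]), [0.003, 0.003])
(array([0.3855, 0.3862, 0.0313]), [0.0007, 0.0007])
(array([0.4157, 0.3773, 0.0414]), [0.0019, 0.0019])
```

```bash
python3 - <<'E'
from h import *
a=cv2.resize(cv2.imread('pics/w7.png')[70:130,240:350],(792,432),interpolation=cv2.INTER_CUBIC)
b=cv2.resize(cv2.imread('pics/w1.png')[150:210,525:625],(800,160*3),interpolation=cv2.INTER_CUBIC)[:,:792]
b=cv2.resize(b,(276,166)); cv2.imwrite('pics/cc.png',np.vstack([a,cv2.copyMakeBorder(b,0,0,0,516,cv2.BORDER_CONSTANT)]))
K,r,t=cam('w7');print(-cv2.Rodrigues(r)[0].T@t)
E
```

```text
[0.36373325 0.36761025 0.35235192]
```

View pics/cc.png

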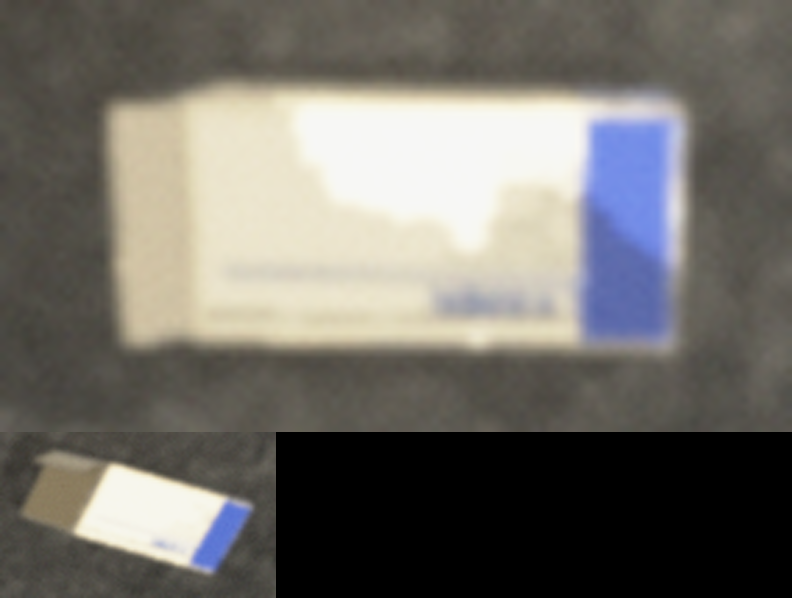

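The open end and its flap are at world -y. The box top proper runs from u=267 to 335, which gives 70 × 33 mm with its centre at (0.393, 0.3485). The tool has drifted to about a 6.5° tilt roughly along world x. I will therefore grip the carton along its 70 mm length, where that tilt does no harm.

>>> {"fn": "carry_out", "kwargs": {
  "steps": [
    [100,[2.5,-0.7,0],0],
    [100,[3,-0.8,0],0],
    [100,[2.5,-0.7,1],0],
    [100,[0,0,4],0],
    [100,[0,0,4],0],
    [100,[0,0,0],0]
  ]
}}

```text
time_s: 23.4
position: [0.3831, 0.3413, 0.103]
tool_rot: [[-0.966, 0.229, 0.119], [0.231, 0.973, 0.003], [-0.115, 0.031, -0.993]]
force: [-0.9, -0.3, 1.5]
opening: 0.0855
```

```bash
python3 - <<'E'
from h import *
s=robot.state();print(s['position'],s['tool_rot'],s['opening'])
snap('wrist','w8')
E
```

```text
[0.38306191 0.34128957 0.10296469] [[-0.96610541  0.22897666  0.11920581]
 [ 0.23097947  0.97295376  0.00307716]
 [-0.11527714  0.03050695 -0.9928648 ]] 0.08551040269901343
```

View pics/w8.png

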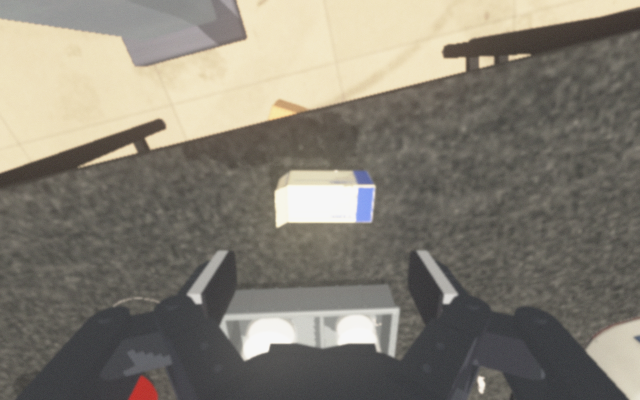

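The view shows the carton top between u≈287 and 374, v≈178–223, with the flap out to 276. The jaws are centred at u≈322.

```bash
python3 - <<'E'
from h import *
s=robot.state();R=np.array(s['tool_rot']);p=np.array(s['position'])
for u in((287,201),(374,200),(330,178),(330,223),(276,200)):
    x=onz('w8',u,.036); print(u,x.round(4),'tool cm',((x-p)@R*100).round(2))
t=np.array([.393,.3485,.028]);print(((t-p)@R*100).round(2))
E
```

```text
(287, 201) [0.3818 0.3146 0.036 ] tool cm [ 0.41 -2.95  6.86]
(374, 200) [0.3979 0.383  0.036 ] tool cm [0.42 4.07 7.09]
(330, 178) [0.3709 0.3525 0.036 ] tool cm [2.33 0.48 6.75]
(330, 223) [0.4099 0.3438 0.036 ] tool cm [-1.64  0.53  7.22]
(276, 200) [0.3788 0.3064 0.036 ] tool cm [ 0.5  -3.82  6.82]
[0.2  0.58 7.81]
```

>>> {"fn": "carry_out", "kwargs": {
  "steps": [
    [100,[0.3,0.55,2],0],
    [100,[0,0,1.5],0],
    [100,[0,0,0],0]
  ]
}}

```text
time_s: 23.75
position: [0.3902, 0.3484, 0.0764]
tool_rot: [[-0.964, 0.232, 0.128], [0.235, 0.972, 0.008], [-0.122, 0.038, -0.992]]
force: [0.7, -0.7, -1.1]
opening: 0.0855
```

```bash
python3 - <<'E'
from h import *
s=robot.state();R=np.array(s['tool_rot']);p=np.array(s['position'])
print(p.round(4),R[:,2].round(3))
for x in ([.3818,.3146,.036],[.3979,.383,.036],[.391,.3485,.028]): print(((np.array(x)-p)@R*100).round(2))
E
```

```text
[0.3902 0.3484 0.0764] [ 0.128  0.008 -0.992]
[ 0.51 -3.63  3.87]
[0.56 3.39 4.13]
[ 0.51 -0.16  4.81]
```

>>> {"fn": "carry_out", "kwargs": {
  "steps": [
    [100,[0.5,-0.1,0.8],0],
    [100,[0,-0.1,1.8],0],
    [100,[0,0,1.7],0],
    [100,[0,0,0.3],0]
  ]
}}

```text
time_s: 24.15
position: [0.3938, 0.3494, 0.0354]
tool_rot: [[-0.963, 0.233, 0.136], [0.237, 0.971, 0.013], [-0.129, 0.045, -0.991]]
force: [-0.3, -0.1, 0.1]
opening: 0.0853
```

>>> {"fn": "carry_out", "kwargs": {
  "steps": [
    [100,[0.2,0,0.8],0],
    [90,[0,0,0.2],0],
    [84,[0,0,0],0],
    [78,[0,0,0],0],
    [70,[0,0,0],0],
    [60,[0,0,0],0],
    [50,[0,0,0],0]
  ]
}}

```text
time_s: 24.85
position: [0.3943, 0.3511, 0.0283]
tool_rot: [[-0.963, 0.233, 0.139], [0.237, 0.971, 0.016], [-0.132, 0.048, -0.99]]
force: [0.9, 0.1, -0.4]
opening: 0.0427
```

The opening followed the command to 43 mm, so the jaws do not hold the carton's length. I look.

```bash
python3 - <<'E'
from h import *
a=snap('wrist','w9'); b=snap('scene','s9')
a=cv2.imread('pics/w9.png'); b=cv2.imread('pics/s9.png')[145:265,170:330]
b=cv2.resize(b,(533,400),interpolation=cv2.INTER_CUBIC); a=a[80:330,170:500]; a=cv2.resize(a,(330,250))
c=np.zeros((400,270,3),np.uint8); a=cv2.resize(a,(264,200)); c[:200,:264]=a
cv2.imwrite('pics/c9.png',np.hstack([b,c])[:, :800])
E
```

```text
(no output)
```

View pics/c9.png

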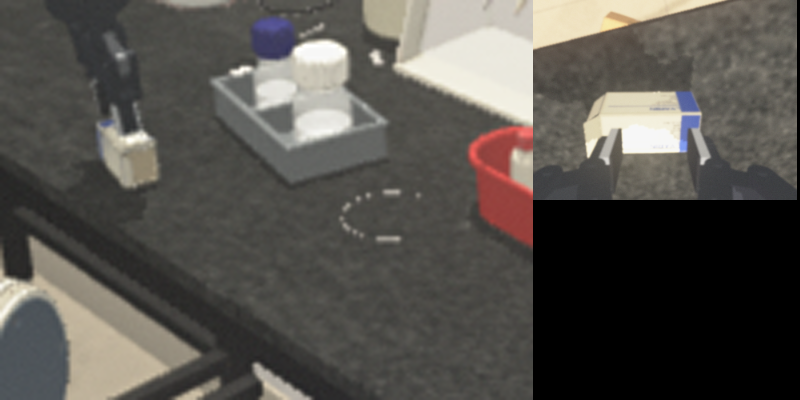

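```bash
python3 - <<'E'
from h import *
s=robot.state();R=np.array(s['tool_rot']);p=np.array(s['position']);o=s['opening'];print(p.round(4),o,s['force'])
for f in('w9','s9'):
  for z in(0,.01,.02): print(f,z,[proj(f,p+R@[0,sg*o/2,z])[0].round(0) for sg in(-1,1)])
  q=[[.3696,.3201,.036],[.3859,.3861,.036],[.4184,.3781,.036],[.4014,.3103,.036]]
  print(proj(f,q).round(0).tolist())
a=cv2.imread('pics/w9.png')[150:300,220:420]; cv2.imwrite('pics/d9.png',np.hstack([cv2.resize(a,(480,360),interpolation=cv2.INTER_CUBIC),cv2.resize(cv2.imread('pics/s9.png')[170:215,185:225],(320,360),interpolation=cv2.INTER_CUBIC)]))
E
```

```text
[0.3942 0.351  0.0282] 0.04291500216260565 [ 1.17510977 -0.86571029  0.01892529]
w9 0 [array([286., 240.]), array([359., 240.])]
w9 0.01 [array([288., 233.]), array([357., 233.])]
w9 0.02 [array([290., 227.]), array([355., 227.])]
[[257.0, 224.0], [382.0, 222.0], [376.0, 271.0], [258.0, 273.0]]
s9 0 [array([210., 190.]), array([205., 184.])]
s9 0.01 [array([211., 192.]), array([206., 186.])]
s9 0.02 [array([212., 195.]), array([207., 189.])]
[[206.0, 190.0], [199.0, 182.0], [209.0, 179.0], [217.0, 188.0]]
```

View pics/d9.png

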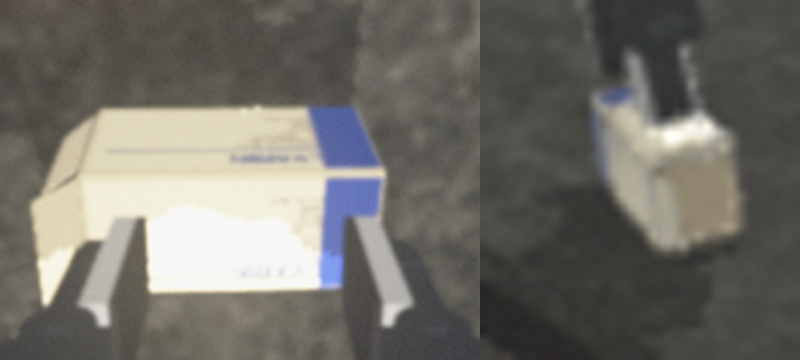

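```bash
python3 - <<'E'
from h import *
s=robot.state();R=np.array(s['tool_rot']);p=np.array(s['position'])
print('need 281,240 / 363,240')
for x in(-.011,.011):
  for z in(-.02,-.01,0,.01,.02): print(x,z,[proj('w9',p+R@[x,sg*.02146,z])[0].round(0).tolist() for sg in(-1,1)])
R=np.array([[-.966,.229,.1192],[.231,.973,.003],[-.1153,.0305,-.993]]);p=np.array([.3831,.3413,.103])
print('need 234,252 / 411,252')
for x in(-.011,.011):
  for z in(-.02,-.01,0,.01,.02): print(x,z,[proj('w8',p+R@[x,sg*.0427,z])[0].round(0).tolist() for sg in(-1,1)])
E
```

```text
need 281,240 / 363,240
-0.011 -0.02 [[283.0, 275.0], [362.0, 275.0]]
-0.011 -0.01 [[285.0, 266.0], [360.0, 266.0]]
-0.011 0 [[287.0, 257.0], [358.0, 257.0]]
-0.011 0.01 [[289.0, 249.0], [356.0, 249.0]]
-0.011 0.02 [[290.0, 242.0], [354.0, 242.0]]
0.011 -0.02 [[281.0, 238.0], [364.0, 238.0]]
0.011 -0.01 [[283.0, 230.0], [362.0, 230.0]]
0.011 0 [[285.0, 223.0], [359.0, 223.0]]
0.011 0.01 [[287.0, 217.0], [357.0, 217.0]]
0.011 0.02 [[289.0, 211.0], [356.0, 211.0]]
need 234,252 / 411,252
-0.011 -0.02 [[243.0, 276.0], [402.0, 276.0]]
-0.011 -0.01 [[248.0, 266.0], [397.0, 266.0]]
-0.011 0 [[252.0, 257.0], [393.0, 257.0]]
-0.011 0.01 [[255.0, 249.0], [390.0, 249.0]]
-0.011 0.02 [[258.0, 242.0], [386.0, 242.0]]
0.011 -0.02 [[240.0, 238.0], [405.0, 238.0]]
0.011 -0.01 [[245.0, 230.0], [400.0, 230.0]]
0.011 0 [[249.0, 223.0], [396.0, 223.0]]
0.011 0.01 [[253.0, 217.0], [392.0, 217.0]]
0.011 0.02 [[256.0, 211.0], [389.0, 211.0]]
```

The crops show the carton unmoved, with the fingertips hovering just above its top. The open tips therefore stand well behind the stated position (about 2–3 cm behind the TCP by the picture). I open, recentre by -3 mm and go deeper in small steps while watching the force.

>>> {"fn": "carry_out", "kwargs": {
  "steps": [
    [100,[0,0,-0.5],0],
    [100,[0.2,-0.35,0],0],
    [100,[0,0,0],0]
  ]
}}

```text
time_s: 25.25
position: [0.3904, 0.3477, 0.0331]
tool_rot: [[-0.963, 0.233, 0.139], [0.237, 0.971, 0.016], [-0.131, 0.048, -0.99]]
force: [-0.1, -0.1, 0.6]
opening: 0.0832
```

>>> {"fn": "carry_out", "kwargs": {
  "steps": [
    [100,[0.2,0,0.8],0],
    [100,[0.1,0,0.8],0],
    [100,[0,0,0.3],0]
  ]
}}

```text
time_s: 25.55
position: [0.3902, 0.3488, 0.0128]
tool_rot: [[-0.962, 0.233, 0.14], [0.237, 0.971, 0.016], [-0.132, 0.049, -0.99]]
force: [0.3, -0.1, -0.3]
opening: 0.0851
```

>>> {"fn": "carry_out", "kwargs": {
  "steps": [
    [90,[0,0,0],0],
    [84,[0,0,0],0],
    [78,[0,0,0],0],
    [72,[0,0,0],0]
  ]
}}

```text
time_s: 25.95
position: [0.391, 0.3486, 0.0135]
tool_rot: [[-0.962, 0.233, 0.141], [0.238, 0.971, 0.015], [-0.134, 0.048, -0.99]]
force: [-1.5, -3.0, 11.0]
opening: 0.0616
```

```bash
python3 - <<'E'
from h import *
s=robot.state();print(s['opening'],s['force'],s['position'])
snap('wrist','w10'); a=cv2.imread('pics/w10.png')[140:310,200:440]; cv2.imwrite('pics/d10.png',cv2.resize(a,(720,510),interpolation=cv2.INTER_CUBIC))
E
```

```text
0.061554013492984096 [-1.53381    -2.96610347 11.01738678] [0.3910151  0.34860497 0.01352205]
```

View pics/d10.png

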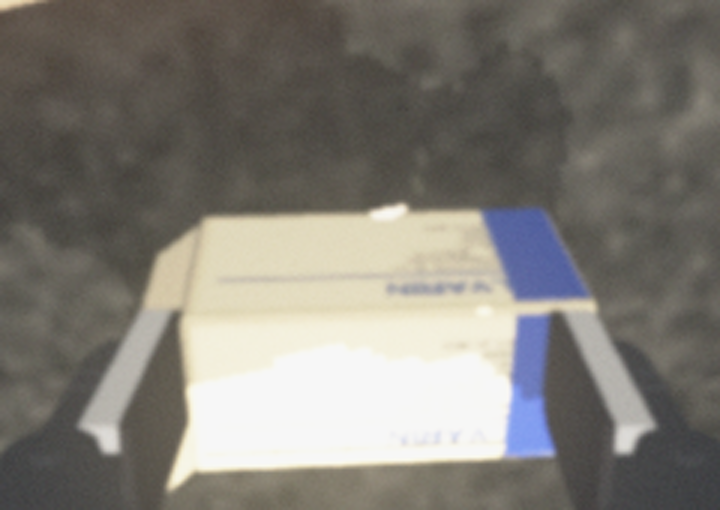

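The view shows the fingertips bearing on the carton's top edges, which accounts for the 11 N. The jaws sit about 5 mm too far toward the flap end: pad mid at u=321, carton mid at u=330. I check that numerically, then back off.

```bash
python3 - <<'E'
from h import *
s=robot.state();R=np.array(s['tool_rot']);p=np.array(s['position'])
for n,(u,v) in dict(nl=(190,318),nr=(594,303),fl=(197,468),fr=(555,456),pl=(172,312),pr=(553,312)).items():
    x=onz('w10',(200+u/3,140+v/3),.036); print(n,x.round(4),((x-p)@R*100).round(2))
E
```

```text
nl [0.3715 0.3217 0.036 ] [ 0.93 -2.97 -2.54]
nr [0.3867 0.388  0.036 ] [ 1.05  3.82 -2.23]
fl [0.403  0.3126 0.036 ] [-2.31 -3.12 -2.11]
fr [0.4185 0.3767 0.036 ] [-2.28  3.47 -1.79]
pl [0.3696 0.3192 0.036 ] [ 1.06 -3.26 -2.58]
pr [0.3866 0.381  0.036 ] [ 0.89  3.14 -2.24]
```

>>> {"fn": "carry_out", "kwargs": {
  "steps": [
    [90,[0,0,-0.8],0],
    [100,[0,0,-0.5],0],
    [100,[0,0,0],0]
  ]
}}

```text
time_s: 26.3
position: [0.3895, 0.3487, 0.0282]
tool_rot: [[-0.962, 0.233, 0.143], [0.238, 0.971, 0.016], [-0.135, 0.05, -0.99]]
force: [0.9, 0.2, 0.1]
opening: 0.0855
```

>>> {"fn": "carry_out", "kwargs": {
  "steps": [
    [100,[-0.6,0.3,0],0],
    [100,[0,0,0.7],0],
    [100,[0,0,0.8],0],
    [100,[0,0,0],0]
  ]
}}

```text
time_s: 26.7
position: [0.399, 0.3508, 0.0128]
tool_rot: [[-0.962, 0.233, 0.143], [0.238, 0.971, 0.017], [-0.135, 0.05, -0.99]]
force: [-0.2, -0.1, 1.0]
opening: 0.0852
```

>>> {"fn": "carry_out", "kwargs": {
  "steps": [
    [100,[0,-0.1,0.6],0],
    [100,[0,0,0.6],0],
    [100,[0,0,0],0]
  ]
}}

```text
time_s: 27.0
position: [0.4, 0.3494, -0.0013]
tool_rot: [[-0.962, 0.233, 0.141], [0.238, 0.971, 0.015], [-0.133, 0.048, -0.99]]
force: [0.5, -0.3, -0.2]
opening: 0.0852
```

>>> {"fn": "carry_out", "kwargs": {
  "steps": [
    [100,[0,0,0.6],0],
    [100,[0,0,0.2],0]
  ]
}}

```text
time_s: 27.2
position: [0.4012, 0.3496, -0.0098]
tool_rot: [[-0.962, 0.233, 0.141], [0.238, 0.971, 0.015], [-0.133, 0.048, -0.99]]
force: [-0.0, 0.7, 0.1]
opening: 0.0855
```

>>> {"fn": "carry_out", "kwargs": {
  "steps": [
    [90,[0,0,0],0],
    [86,[0,0,0],0],
    [82,[0,0,0],0],
    [78,[0,0,0],0]
  ]
}}

```text
time_s: 27.6
position: [0.4012, 0.3496, -0.0094]
tool_rot: [[-0.962, 0.233, 0.141], [0.238, 0.971, 0.016], [-0.134, 0.048, -0.99]]
force: [0.3, -0.3, -0.3]
opening: 0.07
```

The fingers stopped at 70.0 mm (78 % would be 66 mm), so they are on the carton's ends. I tighten and lift.

>>> {"fn": "carry_out", "kwargs": {
  "steps": [
    [60,[0,0,0],0],
    [60,[0,0,0],0],
    [60,[0,0,-1],0],
    [60,[0,0,-2.5],0],
    [60,[0,0,-4],0],
    [60,[0,0,-4],0]
  ]
}}

```text
time_s: 28.2
position: [0.3821, 0.3459, 0.1046]
tool_rot: [[-0.963, 0.234, 0.133], [0.238, 0.971, 0.01], [-0.127, 0.041, -0.991]]
force: [1.0, 0.9, -0.6]
opening: 0.0696
```

```bash
python3 - <<'E'
from h import *
s=robot.state();R=np.array(s['tool_rot']);p=np.array(s['position']);print(p.round(4),s['opening'],s['force'],R.round(3).tolist())
a=snap('wrist','w11'); b=snap('wrist','w12')
# carton colours: blue print in wrist view vs w10
for f in('w10','w11'):
    h=cv2.cvtColor(cv2.imread(f'pics/{f}.png'),cv2.COLOR_BGR2HSV)[140:310,200:440]; m=cv2.inRange(h,(105,110,90),(125,255,255)); 
    st=cv2.connectedComponentsWithStats(m); k=np.argsort(st[2][1:,4])[::-1][:2]+1; print(f,st[2][k].tolist())
E
```

```text
[0.3821 0.3459 0.1046] 0.06962646318208929 [ 0.95918647  0.91191483 -0.62710581] [[-0.963, 0.234, 0.133], [0.238, 0.971, 0.01], [-0.127, 0.041, -0.991]]
w10 [[163, 70, 31, 28, 403], [170, 128, 14, 22, 198]]
w11 [[170, 118, 32, 52, 1302], [163, 75, 37, 35, 825]]
```

The carton is held: the opening stays at 69.6 mm and its blue print moved up with the gripper. I carry it to the tray.

>>> {"fn": "carry_out", "kwargs": {
  "steps": [
    [60,[0,0,-2.5],-3],
    [60,[0,-2,-2.5],-3],
    [60,[-1,-3,-1],-3],
    [60,[-1.2,-4,0],0],
    [60,[-1.2,-4,0],0],
    [60,[-1.2,-4,0],0],
    [60,[-1.2,-4,0],0],
    [60,[-1.2,-4,0],0]
  ]
}}

```text
time_s: 29.1
position: [0.4222, 0.0881, 0.1751]
tool_rot: [[-0.987, 0.063, 0.146], [0.066, 0.998, 0.019], [-0.144, 0.028, -0.989]]
force: [0.3, 0.6, -0.0]
opening: 0.0692
```

>>> {"fn": "carry_out", "kwargs": {
  "steps": [
    [60,[-1.2,-4,0],0],
    [60,[-1.2,-4,0],0],
    [60,[-1.2,-4,0],0],
    [60,[-1.2,-4,0],0],
    [60,[-1.2,-4,0],0],
    [60,[-1.2,-4,0],0],
    [60,[-1.2,-3.5,0],0],
    [60,[-1,-2.5,0],0]
  ]
}}

```text
time_s: 29.9
position: [0.4946, -0.2328, 0.1806]
tool_rot: [[-0.987, 0.066, 0.148], [0.07, 0.997, 0.018], [-0.146, 0.028, -0.989]]
force: [2.3, 0.5, -0.4]
opening: 0.0696
```

>>> {"fn": "carry_out", "kwargs": {
  "steps": [
    [60,[-2,-3,0],0],
    [60,[-2,-2.5,0.5],0],
    [60,[-0.8,-1,2],0],
    [60,[0,0,4],0],
    [60,[0,0,4],0],
    [60,[0,0,3],0],
    [60,[0,0,1],0],
    [60,[0,0,0],0]
  ]
}}

```text
time_s: 30.7
position: [0.5607, -0.3072, 0.0363]
tool_rot: [[-0.986, 0.073, 0.147], [0.076, 0.997, 0.016], [-0.146, 0.027, -0.989]]
force: [0.7, 0.1, 0.2]
opening: 0.0697
```

>>> {"fn": "carry_out", "kwargs": {
  "steps": [
    [60,[0,0.7,2],0],
    [60,[0,0,1],0],
    [60,[0,0,0.6],0]
  ]
}}

```text
time_s: 31.0
position: [0.5684, -0.3013, 0.0049]
tool_rot: [[-0.986, 0.072, 0.152], [0.075, 0.997, 0.012], [-0.151, 0.024, -0.988]]
force: [0.2, -0.5, -0.4]
opening: 0.0696
```

>>> {"fn": "carry_out", "kwargs": {
  "steps": [
    [60,[0.2,0,0.6],0],
    [60,[0,0,0.4],0],
    [60,[0,0,0.2],0]
  ]
}}

```text
time_s: 31.3
position: [0.5692, -0.3023, -0.0056]
tool_rot: [[-0.985, 0.073, 0.155], [0.075, 0.997, 0.01], [-0.154, 0.022, -0.988]]
force: [-0.5, 3.7, 8.4]
opening: 0.0695
```

Contact came at the expected height (8 N at -0.0056). I release and retreat upward.

>>> {"fn": "carry_out", "kwargs": {
  "steps": [
    [90,[0,0,0],0],
    [100,[0,0,0],0],
    [100,[0,0,-1.5],0],
    [100,[0,0,-4],0],
    [100,[0,0,-4],0],
    [100,[0,0,-4],0],
    [100,[3,3,-2],0],
    [100,[4,4,0],0]
  ]
}}

```text
time_s: 32.1
position: [0.4838, -0.2339, 0.145]
tool_rot: [[-0.985, 0.075, 0.157], [0.077, 0.997, 0.007], [-0.156, 0.019, -0.987]]
force: [0.2, 0.3, 1.9]
opening: 0.0858
```

>>> {"fn": "carry_out", "kwargs": {
  "steps": [
    [100,[3,4,-1],0],
    [100,[2,4,0],0],
    [100,[0,4,0],0],
    [100,[0,4,0],0],
    [100,[0,4,0],0],
    [100,[0,0,0],0]
  ]
}}

```text
time_s: 32.7
position: [0.4416, -0.021, 0.1544]
tool_rot: [[-0.983, 0.077, 0.164], [0.079, 0.997, 0.005], [-0.163, 0.018, -0.986]]
force: [-0.1, 0.2, -0.5]
opening: 0.0855
```

```bash
python3 - <<'E'
from h import *
np.set_printoptions(precision=4,suppress=True)
s=robot.state();print(s['time_s'],s['position'],s['opening'])
snap('top','t1'); snap('scene','s1')
import itertools
img={n:cv2.imread(f'pics/{n}.png') for n in('t1','s1','top0','scene0')}
hsv={n:cv2.cvtColor(i,cv2.COLOR_BGR2HSV) for n,i in img.items()}
def blobs(n,lo,hi,box,k=2):
    m=cv2.inRange(hsv[n],lo,hi); z=np.zeros_like(m); x0,y0,x1,y1=box; z[y0:y1,x0:x1]=m[y0:y1,x0:x1]
    st=cv2.connectedComponentsWithStats(z); o=np.argsort(st[2][1:,4])[::-1][:k]+1
    return [(st[3][i].round(1).tolist(),st[2][i].tolist()) for i in o if i>0]
blue=((110,110,40),(130,255,200))
print('blue top',blobs('t1',*blue,(190,180,480,285),3)); print('blue scene',blobs('s1',*blue,(200,140,480,300),3))
# expected pixel positions
E={'narrow cap':[.5616,.342,.099],'wide cap':[.5457,.253,.105],'short cap':[.6033,.0335,.079],'tall cap':[.598,-.0364,.087],'carton top':[.563,-.301,.039]}
for k,x in E.items(): print(k,'top',proj('t1',x)[0],'scene',proj('s1',x)[0])
# difference of forceps and marker regions
for n,a,b,boxes in (('top','top0','t1',((410,250,460,280),(325,132,340,155))),('scene','scene0','s1',((345,280,410,308),(368,160,386,205)))):
    for x0,y0,x1,y1 in boxes: print(n,'bystander diff',cv2.absdiff(img[a],img[b])[y0:y1,x0:x1].mean().round(2))
E
```

```text
32.7 [ 0.4416 -0.021   0.1544] 0.08554854980636326
blue top [([202.1, 199.3], [197, 194, 11, 12, 106]), ([414.0, 205.5], [413, 202, 3, 8, 24]), ([478.4, 258.0], [478, 256, 2, 5, 5])]
blue scene [([273.7, 288.1], [258, 281, 40, 19, 232]), ([292.4, 296.1], [273, 290, 37, 10, 151]), ([251.1, 152.1], [248, 151, 8, 3, 14])]
narrow cap top [201.9334 198.861 ] scene [251.6091 151.51  ]
wide cap top [232.3852 204.4866] scene [264.8975 159.2375]
short cap top [311.0573 187.9269] scene [328.12   183.8092]
tall cap top [335.2243 189.4701] scene [344.2483 189.8291]
carton top top [423.2275 205.9877] scene [410.84  246.347]
top bystander diff 8.22
top bystander diff 9.12
scene bystander diff 6.1
scene bystander diff 9.06
```

```bash
python3 - <<'E'
from h import *
for n0,n1,boxes in (('top0','t1',{'forceps':(408,250,462,280),'marker':(322,130,342,158)}),('scene0','s1',{'forceps':(343,280,412,308),'marker':(366,160,388,206)})):
    a,b=(cv2.imread(f'pics/{n}.png') for n in(n0,n1))
    for k,(x0,y0,x1,y1) in boxes.items():
        r=cv2.matchTemplate(b[y0-10:y1+10,x0-10:x1+10],a[y0:y1,x0:x1],cv2.TM_CCOEFF_NORMED); _,mx,_,l=cv2.minMaxLoc(r); print(n0,k,'shift px',l[0]-10,l[1]-10,round(mx,3))
def blob(n,f,box,ex):
    h=cv2.cvtColor(cv2.imread(f'pics/{n}.png'),cv2.COLOR_BGR2HSV); x0,y0,x1,y1=box; m=f(h[y0:y1,x0:x1])
    st=cv2.connectedComponentsWithStats(m); i=max(range(1,st[0]),key=lambda i:st[2][i][4]); x=st[3][i]+[x0,y0]; print(n,x.round(1),(st[2][i]+[x0,y0,0,0,0]).tolist(),'expected',ex)
W=lambda h:cv2.inRange(h,(0,0,175),(180,60,255))
blob('t1',W,(215,190,255,225),(232,204)); blob('s1',W,(250,145,285,200),(265,159))
blob('t1',W,(322,178,350,205),(335,189)); blob('s1',W,(333,180,358,210),(344,190))
h=cv2.cvtColor(cv2.imread('pics/t1.png'),cv2.COLOR_BGR2HSV)
C=lambda h:cv2.inRange(h,(0,0,90),(40,90,255))
blob('t1',C,(300,180,322,205),(311,188)); blob('s1',C,(318,178,336,215),(328,184))
E
```

```text
top0 forceps shift px 0 0 0.996
top0 marker shift px 0 0 0.999
scene0 forceps shift px 0 0 0.999
scene0 marker shift px 0 0 0.999
t1 [236.4 207. ] [225, 196, 24, 23, 370] expected (232, 204)
s1 [263.3 171.4] [250, 157, 26, 32, 584] expected (265, 159)
t1 [334.  190.6] [330, 187, 10, 10, 58] expected (335, 189)
s1 [343.6 198.4] [339, 189, 10, 18, 151] expected (344, 190)
t1 [312.3 193.5] [308, 188, 9, 11, 63] expected (311, 188)
s1 [328.  194.9] [323, 189, 11, 14, 114] expected (328, 184)
```

```bash
python3 -c "
from workcell import robot
print(robot.finish_job())"
```

```text
the job is handed in; nothing more can be done
None
```

All five strays are in their places and the job was handed in at about 33 s of the 115 s allowed; it reports no verdict. The wide clear bottle is in the large bay, the narrow one in the small bay, both opaque bottles are side by side in the tub, and the carton is lengthways in the tray.

**Last checks:**
- **Bottles:** in the final top and scene pictures they show up where each was released. The narrow bottle's blue cap is within 1 px in both views; the other blobs also take in the bottle bodies, so they are a rougher match. Each bottle touched its floor at the expected height, with about 8–11 N, before release.
- **Carton:** the blue end shows up where expected and lies across the tray, so it is lengthways. I did not measure its flatness after release; it touched the tray floor at the expected height.
- **Forceps and marker:** no pixel shift in either view.
- **Arm:** clear of everything at hand-in.

**What disagreed or went wrong:**
- **Fingertip position:** at wide openings the fingertips stood well behind the position given in the text. The first carton grasp closed above it, and the second pressed on its top with 11 N. I re-centred and gripped it deeper.
- **Tool tilt:** the tool drifted to about 9° off vertical over the job. Because of that I gripped the carton along its 70 mm length instead of across its width.
- **Pictures:** I used all 16 views, so the last checks were numerical only.

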